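# Put the returned pipe fittings back in their stock bins

### The job

Put the four loose white plastic pipe fittings on the counter (elbow, tee, coupler and end cap) away, each into the bin that holds stock of its own kind. Set each one down on the clear floor in the front of its bin, the same way up as it is now (elbow and tee lying flat, coupler and cap standing), and let go. Leave the two brass fittings where they are.

Things in the scene. Friction and masses are not known exactly. Their poses are not given: they have to be found in the camera images.
- elbow_center (a point): Loose white plastic 90-degree pipe elbow lying flat, an L from above: two round legs 36 mm in diameter, open-ended. Point: where the legs' axes cross, 18 mm above its underside. One leg runs along its +x, the other along its +y, each ending 46 mm from the point; z up. Grips well across one leg 35 mm from the point (the other leg's side is 18 mm from it).
- tee_center (a point): Loose white plastic pipe tee lying flat, a T from above: three round legs 36 mm in diameter, open-ended. Point: where the axes cross, 18 mm above its underside. The straight run goes along its +y and -y, the branch along its +x, each leg ending 46 mm from the point; z up. Grips well across any leg 35 mm from the point.
- coupler_center (a point): Loose white plastic straight pipe coupler standing on end: plain tube, 36 mm outer diameter, 50 mm tall, from above a ring with an open hole. Point: its centre, 25 mm above its underside; z up along its axis.
- cap_center (a point): Loose white plastic pipe end cap standing mouth down: 36 mm in diameter, 34 mm tall, sides upright to 26 mm, rounded closed top, from above a plain disc without a hole. Point: its centre, 17 mm above its underside; z up along its axis.
- elbow_space (a point): Clear floor of the bin stocked at its rear with white elbows (two, stacked). Four like dark grey open bins, fixed, 200 mm deep, 122 wide. Point: middle of the clear floor, 3 mm above the counter; x to the bin's rear, y across, z up. Clear: 58 mm from the point to the low front, the stock and either side. Walls here 40 mm above the floor, 72 at the stock.
- tee_space (a point): Clear floor of the bin stocked at its rear with white tees (two, stacked). Four like dark grey open bins, fixed, 200 mm deep, 122 wide. Point: middle of the clear floor, 3 mm above the counter; x to the bin's rear, y across, z up. Clear: 58 mm from the point to the low front, the stock and either side. Walls here 40 mm above the floor, 72 at the stock.
- coupler_space (a point): Clear floor of the bin stocked at its rear with white couplers (six, holes up). Four like dark grey open bins, fixed, 200 mm deep, 122 wide. Point: middle of the clear floor, 3 mm above the counter; x to the bin's rear, y across, z up. Clear: 58 mm from the point to the low front, the stock and either side. Walls here 40 mm above the floor, 72 at the stock.
- cap_space (a point): Clear floor of the bin stocked at its rear with white end caps (eight, closed tops up). Four like dark grey open bins, fixed, 200 mm deep, 122 wide. Point: middle of the clear floor, 3 mm above the counter; x to the bin's rear, y across, z up. Clear: 58 mm from the point to the low front, the stock and either side. Walls here 40 mm above the floor, 72 at the stock.
- valve_center (a point): Bystander, stays where it is: loose brass ball valve lying among the fittings, body 68 mm long along its x, 38 across; a steel lever with red sleeve above it reaches 71 mm out to its +x, 52 mm high. Point: middle of its bore, 19 mm above its underside.
- nipple_center (a point): Bystander, stays where it is: loose brass hexagon nipple standing on end among the fittings, threaded tube 34 mm in diameter, 50 mm tall, hexagon 44 mm over corners at half height. Point: its centre, 25 mm above its underside.

How it is judged:
At the end, for the whole second after the job is handed in: Each of the four rests on the clear floor of its own kind's bin: its point within 60 mm lengthwise and 58 mm sideways of the bin's point (anywhere on the clear floor), its underside within about 5 mm of the floor, tilted less than 0.15 rad, at rest (x of elbow_center in the frame of elbow_space between -0.06 and 0.06 m and y of elbow_center in the frame of elbow_space between -0.058 and 0.058 m and z of elbow_center in the frame of elbow_space between 0.013 and 0.024 m and angle between each of elbow_center, tee_center, coupler_center, cap_center's own z axis and vertical below 0.15 rad and linear speed of each of elbow, tee, coupler, cap below 0.02 m/s and angular speed of each of elbow, tee, coupler, cap below 0.3 rad/s and x of tee_center in the frame of tee_space between -0.06 and 0.06 m and y of tee_center in the frame of tee_space between -0.058 and 0.058 m and z of tee_center in the frame of tee_space between 0.013 and 0.024 m and x of coupler_center in the frame of coupler_space between -0.06 and 0.06 m and y of coupler_center in the frame of coupler_space between -0.058 and 0.058 m and z of coupler_center in the frame of coupler_space between 0.02 and 0.031 m and x of cap_center in the frame of cap_space between -0.06 and 0.06 m and y of cap_center in the frame of cap_space between -0.058 and 0.058 m and z of cap_center in the frame of cap_space between 0.012 and 0.023 m); the robot touches nothing.
It fails at once if the brass ball valve is moved more than 30 mm (distance of valve_center from where it was at the start of the episode above 0.03 m).
It fails at once if the brass hexagon nipple is moved more than 30 mm (distance of nipple_center from where it was at the start of the episode above 0.03 m).
It also fails if it takes over 104 s, if anything falls off the work surface, if the arm or the gripper's body presses on something with over 40 N, if the wrist force passes 120 N, or if a joint passes its speed limit or range.

### The arm

A 7-joint arm with a two-finger parallel gripper is mounted at the origin on the work surface. World frame = base frame: x ahead of the robot, y to its left, z up, the work surface at z = 0. Lengths are in m, angles in rad, forces in N, time in s.
With the tool pointing down it reaches from about 0.425 to 1.025 m from the base axis. Payload 9.4 kg.
Tool frame: the origin (TCP) lies midway between the tips of the shut fingers; the grasp point (between the pads) lies 19 mm behind it; z points along the fingers, y is the line along which they close (so a half turn about z gives the same grasp; the last joint's range is limited). The gripper opens to 85 mm and grips with 20 to 120 N. Pads are 22 mm wide; open, the fingers measure 114 mm over their backs; the gripper's body (76 mm by 85 mm) begins 54 mm behind the grasp point. The pads swing forward as they close: fully open they stand 13 mm farther back than shut.
Start: joints at [1.27, 0.599, -0.003, 1.599, 0.002, 0.943, -0.08], TCP at [0.161, -0.707, 0.231] pointing down, gripper open.
Joint ranges: [-2.57, 2.57], [-0.35, 1.97], [-1.29, 1.29], [0.11, 2.56], [-1.05, 4.19], [0.11, 1.86], [-2.63, 2.63]. Speed limits (rad/s): [2.22, 2.22, 3.01, 3.01, 3.14, 3.14, 3.14].

### API

Orientations are given as a 3x3 rotation matrix whose columns are the frame's x, y, z axes.
In Python, from rig import r, eyes, job gives the robot as it stands.
- The arm moves only by the shell command python3 -m handwheel 'ROWS'. ROWS is JSON, a list of rows, each a list of 3 entries, a list of its own where there are three numbers: the shift along the tool's x, y, z in cm, then the turn, a rotation vector about the tool's x, y, z in rad, then the closure, from -1 (fully open) to 1 (shut). A call has 1 to 12 rows; each row shifts and turns the commanded pose from where the row before left it, along the tool's axes as they then stand; what a row does not reach is not made up. A row lasts 1/12 s, in which the tool goes at most 41.7 mm and 7.16 degrees, less where a joint would pass 70% of its speed; a pose out of reach is approached as far as the arm can. A call is refused whole if a number of a shift passes 4.17 or a number of a turn 0.125, either way. A call with a gripper value outside its range is refused whole. The fingers move at their own pace and stop on an object; the grip force is fixed at half the most. Time passes only in rows, so rows that do not move let the fingers close. It gives the time, the measured TCP pose, the force, the opening and the grip force at its end, in the units of the state.
- r.state(): the state, without advancing time (a new reading comes with each control period).
- eyes.read_camera(name): name is "side" or "top" or "wrist"; returns the picture (420x560x3 uint8, red, green, blue); there is no depth.
- eyes.calibration(name): a dict with "fx", "fy", "cx", "cy" (pixels), "rvec" (rotation vector, rad) and "tvec" (3), from world to camera coordinates, as OpenCV has them. Camera axes: x right, y down, z forward; pixel columns grow to the right and rows downward; lengths in m; the calibration is good to about 2 mm. A picture is of the moment at which its call begins: read the wrist's pose just before it. calibration takes no time and is no camera call; for the wrist camera it gives the pose at the moment of the call.
- job.hand_in(): hands the job in; it is judged then, once.
The state is a dict: "time_s": time; "qpos": joint angles; "qvel": joint speeds; "joint_efforts": joint torques, N m; "tool_pos": TCP position; "orientation": TCP orientation; "force": force on the tool from outside, world axes, zero at the start; "wrist_torque": the same for the moment, N m; "grip_width": opening from 0.0 (shut) to 1.0 (fully open); "finger_force": force on a finger pad.
Only numpy, scipy, OpenCV 4.12 (cv2) and the standard library are available. Lean on these libraries where they do the work, as an engineer would, in place of code of your own. Each camera call takes 0.05 s, during which the arm holds its last target. There are 200 camera calls.

## Working session

There is one attempt and no reset: what is moved stays moved. The work goes in short steps, Python scripts to look and compute and a shell command to move; the robot and the scene stay as the last step left them, time stands still between calls to the robot, and variables do not carry over. Pictures are saved under pics/ and viewed, at most 14 in all, crops included, and the job is handed in when it is done.

```bash
mkdir -p pics; cat > h.py <<'E'
import numpy as np, cv2
from rig import r, eyes, job
def snap(n,f):
    c=eyes.calibration(n); im=eyes.read_camera(n); cv2.imwrite(f'pics/{f}.png',im[:,:,::-1]); return im,c
def ray(c,u,v,z):
    R=cv2.Rodrigues(np.array(c['rvec'],float))[0]; t=np.array(c['tvec'],float).ravel()
    o=-R.T@t; d=R.T@np.array([(u-c['cx'])/c['fx'],(v-c['cy'])/c['fy'],1]); return o+d*(z-o[2])/d[2]
E
python3 - <<'E'
from h import *
for n in('top','side'):
    im,c=snap(n,n+'0'); print(n,c)
s=r.state(); print(s['time_s'],s['tool_pos'],s['orientation'],s['grip_width'])
E
```

```text
top {'fx': 522.3275672402164, 'fy': 522.3275672402164, 'cx': 280.9077143193147, 'cy': 218.65487167097962, 'rvec': array([ 2.0929679 , -2.13846734,  0.18586965]), 'tvec': array([0.0173048 , 0.5366832 , 1.15602375])}
side {'fx': 424.0290031046106, 'fy': 424.0290031046106, 'cx': 282.5144637950486, 'cy': 205.4182562897505, 'rvec': array([ 0.94989887, -2.32445105,  1.25446147]), 'tvec': array([0.38144451, 0.2542175 , 0.63773373])}
0.1 [ 0.16080618 -0.7065098   0.23049901] [[ 9.75041388e-01  2.22022760e-01 -4.31809708e-04]
 [ 2.22023144e-01 -9.75040487e-01  1.33093522e-03]
 [-1.25534038e-04 -1.39358867e-03 -9.99999021e-01]] 0.998941179203882
```

View pics/top0.png

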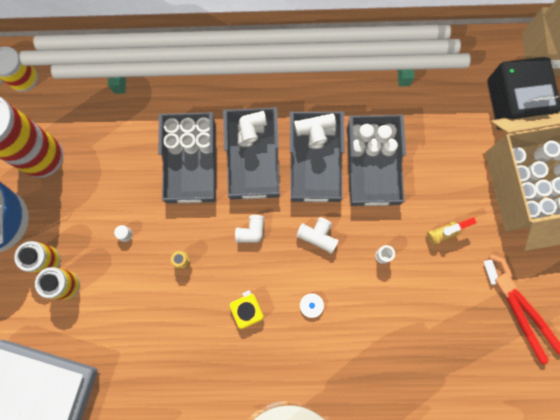

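View pics/side0.png

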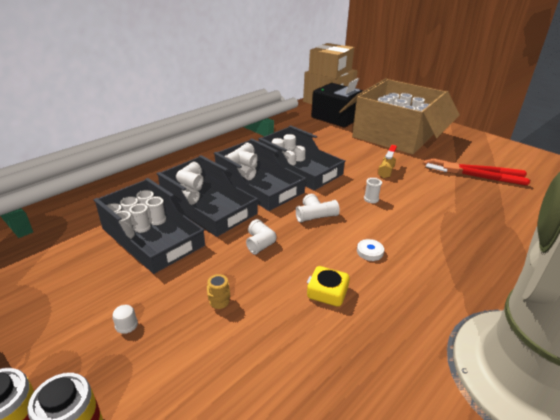

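Top view: the bins from left to right hold couplers (u≈188), elbows (251), tees (317) and caps (376). The loose parts are the cap at (123,233), elbow (250,232), tee (319,237) and coupler (386,255). The nipple is at (180,260) and the valve at (450,232). The side view agrees.

```bash
python3 - <<'E'
from h import *
c=eyes.calibration('top'); im=cv2.imread('pics/top0.png'); hsv=cv2.cvtColor(im,cv2.COLOR_BGR2HSV)
m=((hsv[...,1]<70)&(hsv[...,2]>120)).astype(np.uint8)*255; m[:213]=0;m[285:]=0;m[:,:95]=0;m[:,430:]=0
for k in cv2.findContours(m,0,2)[0]:
    if cv2.contourArea(k)>60:
        print('blob',cv2.boundingRect(k),cv2.minAreaRect(k)); 
        M=cv2.moments(k);u,v=M['m10']/M['m00'],M['m01']/M['m00'];print(u,v,[ray(c,u,v,z)[:2].round(3) for z in(.018,.034,.05)])
d=((hsv[...,2]<95)&(hsv[...,1]<130)).astype(np.uint8)*255; d[:100]=0;d[215:]=0;d[:,:145]=0;d[:,420:]=0
d=cv2.morphologyEx(d,cv2.MORPH_CLOSE,np.ones((5,5)))
for k in cv2.findContours(d,0,2)[0]:
    if cv2.contourArea(k)>600:
        q=cv2.boxPoints(cv2.minAreaRect(k)); print('bin',q.round().tolist())
for n,p in dict(nip=(180,258),valve=(440,236),lever=(474,223),head=(452,230)).items(): print(n,ray(c,*p,.04).round(3))
# front edges of bins: bottom corners at floor by eye
for n,(a,b) in dict(co=((165,202),(214,201)),el=((230,196),(277,194)),te=((293,199),(340,200)),ca=((352,202),(401,204))).items():
    A,B=ray(c,*a,.0),ray(c,*b,.0);t=np.array([-(B-A)[1],(B-A)[0]])/np.hypot(*(B-A)[:2]);print(n,A.round(3),B.round(3),t.round(2))
e=cv2.resize(im[100:280,95:475],None,fx=2.1,fy=2.1,interpolation=cv2.INTER_CUBIC);cv2.imwrite('pics/z.png',e)
E
```

```text
blob (376, 245, 19, 19) ((385.00006103515625, 254.50003051757812), (16.26345443725586, 19.091880798339844), 45.0)
384.89591836734695 254.05374149659863 [array([ 0.453, -0.235]), array([ 0.452, -0.232]), array([ 0.45 , -0.229])]
blob (114, 225, 18, 17) ((122.70000457763672, 233.10003662109375), (17.441329956054688, 14.758047103881836), 26.56505012512207)
122.78267973856208 233.04901960784315 [array([0.517, 0.382]), array([0.514, 0.377]), array([0.512, 0.372])]
blob (297, 218, 41, 36) ((319.70001220703125, 232.1000213623047), (40.696434020996094, 28.174457550048828), 26.56505012512207)
318.3208420078649 234.89521165857045 [array([ 0.502, -0.081]), array([ 0.5 , -0.08]), array([ 0.497, -0.079])]
blob (235, 215, 29, 28) ((249.0, 228.5), (27.0, 28.0), 90.0)
250.78082623777985 230.5802585935036 [array([0.516, 0.078]), array([0.513, 0.077]), array([0.511, 0.076])]
bin [[347.0, 117.0], [401.0, 116.0], [403.0, 204.0], [350.0, 205.0]]
bin [[162.0, 114.0], [215.0, 114.0], [215.0, 202.0], [162.0, 202.0]]
bin [[292.0, 113.0], [341.0, 113.0], [341.0, 201.0], [292.0, 201.0]]
bin [[227.0, 198.0], [227.0, 109.0], [273.0, 109.0], [273.0, 198.0]]
nip [0.452 0.24  0.04 ]
valve [ 0.49 -0.36  0.04]
lever [ 0.519 -0.441  0.04 ]
head [ 0.503 -0.389  0.04 ]
co [0.594 0.288 0.   ] [0.594 0.168 0.   ] [ 1. -0.]
el [0.606 0.129 0.   ] [0.608 0.015 0.   ] [1.   0.02]
te [ 0.595 -0.024  0.   ] [ 0.589 -0.138  0.   ] [ 1.   -0.05]
ca [ 0.584 -0.166  0.   ] [ 0.576 -0.284  0.   ] [ 1.   -0.07]
```

View pics/z.png

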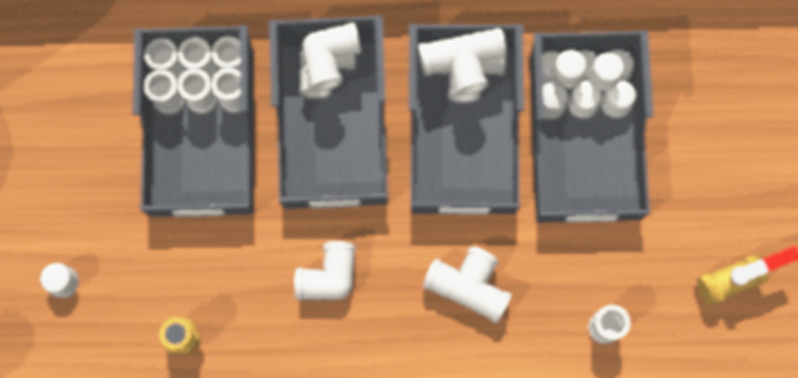

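The enlarged view shows the elbow's corner at about (256,235), with its legs pointing toward the bins and to the left. The tee's centre is near (318,238), with its branch toward up-right (yaw about -0.46). I'm moving above the coupler to look from close by.

```bash
python3 -m handwheel '[[[0,0,0],[0,0,0.112],-1],[[0,0,0],[0,0,0.112],-1],[[2,-3.4,0],[0,0,0],-1],[[2,-3.4,0],[0,0,0],-1],[[2,-3.4,0],[0,0,0],-1],[[2,-3.4,0],[0,0,0],-1],[[2,-3.4,0],[0,0,0],-1],[[2,-3.4,0],[0,0,0],-1],[[2,-3.4,0],[0,0,0],-1],[[2,-3.4,0],[0,0,0],-1],[[2,-3.4,0],[0,0,0],-1],[[2,-3.4,0],[0,0,0],-1]]'
python3 -m handwheel '[[[2,-3.4,0],[0,0,0],-1],[[2,-3.4,0],[0,0,0],-1],[[2,-3.4,0],[0,0,0],-1],[[2,-3.4,0],[0,0,0],-1],[[0,0,0],[0,0,0],-1],[[0,0,0],[0,0,0],-1]]'
python3 - <<'E'
from h import *
im,c=snap('wrist','w0'); s=r.state(); print(s['tool_pos'],s['orientation'].round(3) if hasattr(s['orientation'],'round') else s['orientation'],c)
E
```

```text
time_s: 1.1
tool_pos: [0.3614, -0.3651, 0.2312]
orientation: [[1.0, -0.0, -0.0], [-0.0, -1.0, 0.0], [-0.0, -0.0, -1.0]]
force: [1.0, -0.2, 0.2]
grip_width: 1.0
finger_force: 0.0
time_s: 1.6
tool_pos: [0.4421, -0.2287, 0.2311]
orientation: [[1.0, 0.005, -0.0], [0.005, -1.0, 0.001], [-0.0, -0.001, -1.0]]
force: [-0.6, -0.3, -0.5]
grip_width: 0.999
finger_force: 0.0
[ 0.4411021  -0.23034508  0.23108262] [[ 1.     0.002 -0.001]
 [ 0.002 -1.     0.   ]
 [-0.001 -0.    -1.   ]] {'fx': 299.634609565574, 'fy': 299.634609565574, 'cx': 276.97814198021945, 'cy': 216.62959591895412, 'rvec': array([-2.07709356,  2.0698831 ,  0.29053651]), 'tvec': array([-0.22930481,  0.38996669,  0.49950627])}
```

View pics/w0.png

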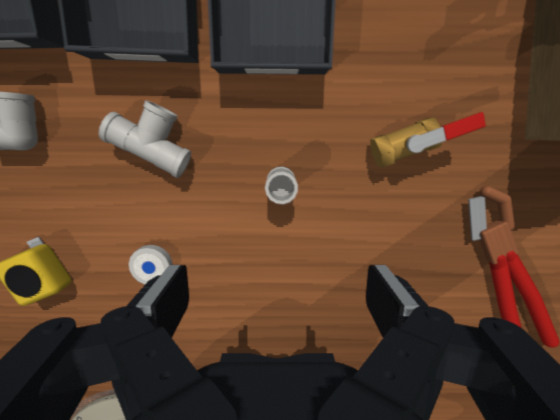

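The wrist view shows the coupler ring at about (281,186) and the tee with run ends (112,130) and (180,162) and branch end (160,110). The valve is at right, well clear, and the bin fronts are along the top.

```bash
python3 - <<'E'
from h import *
c=eyes.calibration('wrist'); im=cv2.imread('pics/w0.png'); R=cv2.Rodrigues(c['rvec'])[0]; print('cam',-R.T@c['tvec'])
g=cv2.cvtColor(im,cv2.COLOR_BGR2HSV); m=((g[...,1]<60)&(g[...,2]>75)).astype(np.uint8)*255
m[:90]=0;m[215:]=0
for k in cv2.findContours(m,0,2)[0]:
    if cv2.contourArea(k)>300: print(cv2.boundingRect(k),cv2.minEnclosingCircle(k),cv2.contourArea(k))
for n,u,v,z in[('coup',281.5,185,.05),('coup',281,187,.025),('teeL',109,127,.02),('teeR',182,164,.02),('teeB',161,108,.02),('teeC',147,146,.02),('capbinL',213,72,.02),('capbinR',330,72,.02),('capbinL',213,72,.0),('tbL',68,45,.02),('tbR',197,60,.02)]: print(n,ray(c,u,v,z).round(4)[:2])
E
```

```text
cam [ 0.51157192 -0.23011663  0.37327338]
(265, 167, 33, 37) ((281.1538391113281, 185.0), 18.723407745361328) 918.5
(407, 127, 39, 26) ((425.0, 138.0), 20.24855613708496) 525.5
(99, 101, 92, 77) ((143.0, 144.5), 47.76253128051758) 3304.5
(0, 92, 32, 58) ((12.0, 120.5), 30.923391342163086) 1545.5
coup [ 0.4552 -0.2347]
coup [ 0.4485 -0.2345]
teeL [ 0.5161 -0.0399]
teeR [ 0.4747 -0.1188]
teeB [ 0.5364 -0.1008]
teeC [ 0.4952 -0.0803]
capbinL [ 0.5729 -0.1608]
capbinR [ 0.5729 -0.2868]
capbinL [ 0.5764 -0.1568]
tbL [ 0.599  -0.0093]
tbR [ 0.5846 -0.1444]
```

```bash
python3 -m handwheel '[[[0.9,0.3,3.5],[0,0,0],-0.6],[[0,0,4],[0,0,0],-0.4],[[0,0,4],[0,0,0],-0.4],[[0,0,4],[0,0,0],-0.4],[[0,0,3.4],[0,0,0],-0.4],[[0,0,2],[0,0,0],-0.4],[[0,0,1],[0,0,0],-0.4],[[0,0,0],[0,0,0],-0.4],[[0,0,0],[0,0,0],1],[[0,0,0],[0,0,0],1],[[0,0,0],[0,0,0],1],[[0,0,0],[0,0,0],1]]'
python3 -m handwheel '[[[0,0,0],[0,0,0],1],[[0,0,0],[0,0,0],1],[[0,0,0],[0,0,0],1],[[0,0,-2],[0,0,0],1],[[0,0,-4],[0,0,0],1],[[0,0,-4],[0,0,0],1],[[0,0,-4],[0,0,0],1],[[0,0,-3],[0,0,0],1],[[0,0,0],[0,0,0],1],[[0,0,0],[0,0,0],1]]'
```

```text
time_s: 2.65
tool_pos: [0.4507, -0.2345, 0.0138]
orientation: [[1.0, -0.001, 0.002], [-0.0, -1.0, -0.001], [0.002, 0.001, -1.0]]
force: [-0.8, -1.0, 6.9]
grip_width: 0.406
finger_force: 59.8
time_s: 3.48
tool_pos: [0.4509, -0.2344, 0.1849]
orientation: [[1.0, -0.0, 0.005], [-0.0, -1.0, -0.002], [0.005, 0.002, -1.0]]
force: [-0.2, 0.1, -0.1]
grip_width: 0.41
finger_force: 59.9
```

```bash
python3 -m handwheel '[[[1.5,-3.5,0],[0,0,0],1],[[1.5,-3.5,0],[0,0,0],1],[[1.5,-3.5,0],[0,0,0],1],[[1.5,-3.5,0],[0,0,0],1],[[1.5,-3.5,0],[0,0,0],1],[[1.5,-3.5,0],[0,0,0],1],[[1.5,-3.5,0],[0,0,0],1],[[1.5,-3.5,0],[0,0,0],1],[[1.5,-3.5,0],[0,0,0],1],[[1.5,-3.5,0],[0,0,0],1],[[1.5,-3.5,0],[0,0,0],1],[[1.5,-3.5,0],[0,0,0],1]]'
python3 -m handwheel '[[[1.5,-3.5,0],[0,0,0],1],[[0.5,-0.7,0],[0,0,0],1],[[0,0,0],[0,0,0],1],[[0,0,0],[0,0,0],1],[[0,0,0],[0,0,0],1]]'
python3 - <<'E'
from h import *
im,c=snap('wrist','w1'); s=r.state(); print(s['tool_pos'],s['grip_width'])
for x in(-.055,0,.055): print([ (cv2.projectPoints(np.array([[.655+x,.228+y,.003]]),c['rvec'],c['tvec'],np.array([[c['fx'],0,c['cx']],[0,c['fy'],c['cy']],[0,0,1]]),None)[0].ravel().round().tolist()) for y in(-.058,0,.058)])
E
```

```text
time_s: 4.48
tool_pos: [0.6297, 0.1877, 0.1808]
orientation: [[1.0, 0.0, -0.002], [0.0, -1.0, -0.001], [-0.002, 0.001, -1.0]]
force: [0.2, -0.4, 0.1]
grip_width: 0.406
finger_force: 59.9
time_s: 4.9
tool_pos: [0.6493, 0.226, 0.1813]
orientation: [[1.0, -0.002, -0.002], [-0.002, -1.0, -0.002], [-0.002, 0.002, -1.0]]
force: [-0.6, -0.8, -0.7]
grip_width: 0.405
finger_force: 60.0
[0.64949315 0.22577532 0.1816832 ] 0.40691022443140556
[[327.0, 240.0], [276.0, 240.0], [225.0, 241.0]]
[[329.0, 193.0], [275.0, 193.0], [222.0, 193.0]]
[[331.0, 141.0], [275.0, 141.0], [219.0, 141.0]]
```

View pics/w1.png

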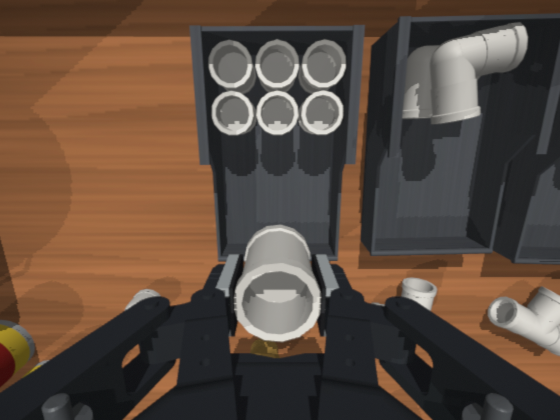

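The coupler is held upright over its bin. The floor spans u 226–333 and v 140–250, matching the predicted grid. I'm lowering it.

```bash
python3 -m handwheel '[[[0.3,0,3],[0,0,0],1],[[0,0,4],[0,0,0],1],[[0,0,4],[0,0,0],1],[[0,0,3],[0,0,0],1],[[0,0,1.5],[0,0,0],1],[[0,0,0.5],[0,0,0],1],[[0,0,0.3],[0,0,0],1],[[0,0,0],[0,0,0],1],[[0,0,0],[0,0,0],1],[[0,0,0],[0,0,0],1]]'
```

```text
time_s: 5.78
tool_pos: [0.6541, 0.2283, 0.0212]
orientation: [[1.0, -0.0, 0.003], [-0.0, -1.0, 0.001], [0.003, -0.001, -1.0]]
force: [0.3, 0.6, -0.7]
grip_width: 0.405
finger_force: 60.0
```

```bash
python3 -m handwheel '[[[0,0,0.4],[0,0,0],1],[[0,0,0],[0,0,0],1],[[0,0,0],[0,0,0],1],[[0,0,0],[0,0,0],0],[[0,0,0],[0,0,0],-0.1],[[0,0,0],[0,0,0],-0.1],[[0,0,0],[0,0,0],-0.1],[[0,0,0],[0,0,0],-0.1],[[0,0,-1],[0,0,0],-0.1],[[0,0,-3],[0,0,0],-0.1],[[0,0,-4],[0,0,0],-0.1],[[0,0,-4],[0,0,0],-0.1]]'
python3 -m handwheel '[[[0,0,-4],[0,0,0],-0.4],[[0,0,-4],[0,0,0],-0.4],[[-2,-3.5,0],[0,0,0],-0.4],[[-2,-3.5,0],[0,0,0],-0.4],[[-2,-3.5,0],[0,0,0],-0.4],[[-2,-3.5,0],[0,0,0],-0.4],[[-4,-1,0],[0,0,0],-0.4],[[0,0,0],[0,0,0],-0.4],[[0,0,0],[0,0,0],-0.4]]'
python3 - <<'E'
from h import *
im,c=snap('wrist','w2'); s=r.state(); print(s['tool_pos'],s['grip_width'])
g=cv2.cvtColor(im,cv2.COLOR_RGB2HSV); m=((g[...,1]<60)&(g[...,2]>75)).astype(np.uint8)*255
for k in cv2.findContours(m,0,2)[0]:
    if cv2.contourArea(k)>300: 
        x,y,w,h=cv2.boundingRect(k); print((x,y,w,h),ray(c,x+w/2,y+h-w/2,.03).round(4))
E
```

```text
time_s: 6.78
tool_pos: [0.6523, 0.2277, 0.1363]
orientation: [[1.0, -0.0, -0.002], [-0.0, -1.0, -0.001], [-0.002, 0.001, -1.0]]
force: [0.3, -0.2, -0.3]
grip_width: 0.551
finger_force: 0.0
time_s: 7.53
tool_pos: [0.5305, 0.3797, 0.216]
orientation: [[1.0, 0.004, -0.001], [0.004, -1.0, 0.0], [-0.001, -0.0, -1.0]]
force: [1.7, -0.6, 0.2]
grip_width: 0.702
finger_force: 0.0
[0.53264948 0.37823761 0.2160754 ] 0.7037312244707777
(104, 382, 57, 38) [0.2581 0.5773 0.03  ]
(122, 293, 38, 20) [0.4079 0.5473 0.03  ]
(343, 258, 32, 46) [0.417  0.2798 0.03  ]
(180, 258, 32, 45) [0.4177 0.4789 0.03  ]
(55, 240, 71, 63) [0.4434 0.6035 0.03  ]
(260, 186, 29, 34) [0.5204 0.3831 0.03  ]
(493, 175, 67, 54) [0.5327 0.102  0.03  ]
(400, 46, 63, 49) [0.666  0.2271 0.03  ]
(414, 0, 36, 15) [0.7228 0.2348 0.03  ]
```

View pics/w2.png

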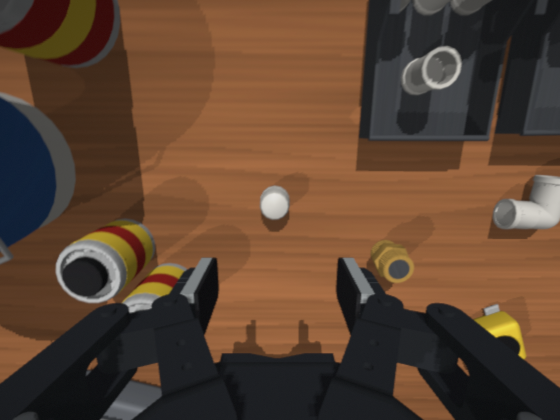

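The coupler stands in its bin: the ring at (441,67) leans away from the nadir, as it should. The cap is at (274,203), about (0.519,0.381), and the nipple at (392,262) is clear.

```bash
python3 -m handwheel '[[[-1.3,-0.3,3],[0,0,0],-0.4],[[0,0,4],[0,0,0],-0.4],[[0,0,4],[0,0,0],-0.4],[[0,0,4],[0,0,0],-0.4],[[0,0,3.5],[0,0,0],-0.4],[[0,0,1.8],[0,0,0],-0.4],[[0,0,0.8],[0,0,0],-0.4],[[0,0,0],[0,0,0],-0.4],[[0,0,0],[0,0,0],-0.4],[[0,0,0],[0,0,0],-0.4]]'
```

```text
time_s: 8.42
tool_pos: [0.5215, 0.3812, 0.0059]
orientation: [[1.0, -0.001, 0.002], [-0.001, -1.0, 0.001], [0.002, -0.001, -1.0]]
force: [1.0, 0.3, 0.4]
grip_width: 0.7
finger_force: 0.0
```

```bash
python3 -m handwheel '[[[-0.2,0,0.3],[0,0,0],-0.4],[[0,0,0],[0,0,0],1],[[0,0,0],[0,0,0],1],[[0,0,0],[0,0,0],1],[[0,0,0],[0,0,0],1],[[0,0,0],[0,0,0],1],[[0,0,0],[0,0,0],1]]'
python3 -m handwheel '[[[0,0,-1],[0,0,0],1],[[0,0,-3],[0,0,0],1],[[0,0,-4],[0,0,0],1],[[0,0,-4],[0,0,0],1],[[0,0,-4],[0,0,0],1],[[0,0,-2],[0,0,0],1],[[0,0,0],[0,0,0],1],[[0,0,0],[0,0,0],1]]'
```

```text
time_s: 9.0
tool_pos: [0.5182, 0.3814, 0.0024]
orientation: [[1.0, 0.0, 0.001], [0.0, -1.0, 0.001], [0.001, -0.001, -1.0]]
force: [-2.3, -0.5, 6.7]
grip_width: 0.407
finger_force: 59.4
time_s: 9.67
tool_pos: [0.5185, 0.3814, 0.1835]
orientation: [[1.0, -0.0, 0.003], [-0.0, -1.0, 0.002], [0.003, -0.002, -1.0]]
force: [-0.0, -0.5, -0.7]
grip_width: 0.404
finger_force: 59.8
```

```bash
python3 -m handwheel '[[[0.8,4,0],[0,0,0],1],[[0.8,4,0],[0,0,0],1],[[0.8,4,0],[0,0,0],1],[[0.8,4,0],[0,0,0],1],[[0.8,4,0],[0,0,0],1],[[0.8,4,0],[0,0,0],1],[[0.8,4,0],[0,0,0],1],[[0.8,4,0],[0,0,0],1],[[0.8,4,0],[0,0,0],1],[[0.8,4,0],[0,0,0],1],[[0.8,4,0],[0,0,0],1],[[0.8,4,0],[0,0,0],1]]'
python3 -m handwheel '[[[0.8,4,0],[0,0,0],1],[[0.8,4,0],[0,0,0],1],[[0.6,4,0],[0,0,0],1],[[0,0.6,0],[0,0,0],1],[[0,0,0],[0,0,0],1],[[0,0,0],[0,0,0],1],[[0,0,0],[0,0,0],1]]'
python3 - <<'E'
from h import *
im,c=snap('wrist','w3'); s=r.state(); print(s['tool_pos'],s['grip_width'])
K=np.array([[c['fx'],0,c['cx']],[0,c['fy'],c['cy']],[0,0,1]])
for x in(-.055,0,.055): print([cv2.projectPoints(np.array([[.636+x,-.225+y,.003]]),c['rvec'],c['tvec'],K,None)[0].ravel().round().tolist() for y in(-.058,0,.058)])
E
```

```text
time_s: 10.67
tool_pos: [0.613, -0.1009, 0.1797]
orientation: [[1.0, -0.0, -0.003], [-0.0, -1.0, 0.0], [-0.003, -0.0, -1.0]]
force: [0.4, 0.2, -0.5]
grip_width: 0.4
finger_force: 59.9
time_s: 11.25
tool_pos: [0.6356, -0.2229, 0.1802]
orientation: [[1.0, 0.002, -0.002], [0.002, -1.0, 0.002], [-0.002, -0.002, -1.0]]
force: [-0.4, 0.8, -0.6]
grip_width: 0.4
finger_force: 59.9
[ 0.63582297 -0.22264455  0.18058448] 0.40449918235766996
[[330.0, 245.0], [280.0, 245.0], [229.0, 245.0]]
[[333.0, 198.0], [280.0, 198.0], [226.0, 198.0]]
[[336.0, 146.0], [280.0, 146.0], [224.0, 146.0]]
```

View pics/w3.png

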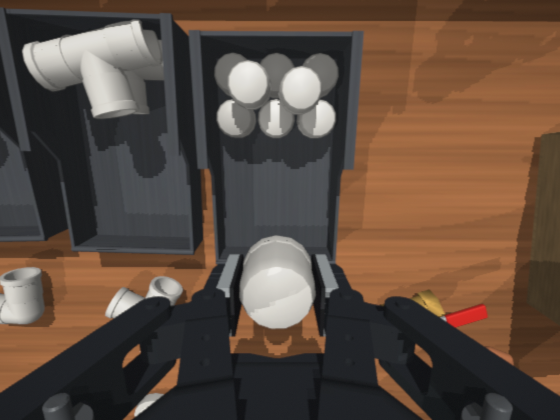

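The cap is held over its bin, with the floor at u 222–332 and its centre at y≈-0.222. I'm lowering it.

```bash
python3 -m handwheel '[[[0,0,3],[0,0,0],1],[[0,0,4],[0,0,0],1],[[0,0,4],[0,0,0],1],[[0,0,3.5],[0,0,0],1],[[0,0,1.8],[0,0,0],1],[[0,0,0.7],[0,0,0],1],[[0,0,0.2],[0,0,0],1],[[0,0,0],[0,0,0],1],[[0,0,0],[0,0,0],1],[[0,0,0],[0,0,0],1]]'
```

```text
time_s: 12.13
tool_pos: [0.6371, -0.2251, 0.0111]
orientation: [[1.0, 0.0, 0.003], [0.0, -1.0, -0.001], [0.003, 0.001, -1.0]]
force: [0.0, 0.3, -0.2]
grip_width: 0.401
finger_force: 59.9
```

Next: the last 4 mm, release, rise, then go over to the tee.

```bash
python3 -m handwheel '[[[0,0,0.4],[0,0,0],1],[[0,0,0],[0,0,0],1],[[0,0,0],[0,0,0],1]]'
python3 -m handwheel '[[[0,0,0],[0,0,0],0],[[0,0,0],[0,0,0],-0.1],[[0,0,0],[0,0,0],-0.1],[[0,0,0],[0,0,0],-0.1],[[0,0,0],[0,0,0],-0.1],[[0,0,-1],[0,0,0],-0.1],[[0,0,-3],[0,0,0],-0.1],[[0,0,-4],[0,0,0],-0.1],[[0,0,-4],[0,0,0],-0.1],[[0,0,-4],[0,0,0],-0.4],[[0,0,-4],[0,0,0],-0.4]]'
python3 -m handwheel '[[[-3,-3,0],[0,0,0],-0.4],[[-3,-3,0],[0,0,0],-0.4],[[-3,-3,0],[0,0,0],-0.4],[[-3,-3,0],[0,0,0],-0.4],[[-1,-2,0],[0,0,0],-0.4],[[0,0,0],[0,0,0],-0.4],[[0,0,0],[0,0,0],-0.4]]'
python3 - <<'E'
from h import *
im,c=snap('wrist','w4'); s=r.state(); print(s['tool_pos'],s['grip_width'])
E
```

```text
time_s: 12.38
tool_pos: [0.636, -0.2251, 0.0056]
orientation: [[1.0, -0.0, 0.0], [-0.0, -1.0, -0.0], [0.0, 0.0, -1.0]]
force: [-0.0, 0.7, -0.4]
grip_width: 0.399
finger_force: 59.9
time_s: 13.3
tool_pos: [0.6356, -0.225, 0.2081]
orientation: [[1.0, -0.0, 0.0], [-0.0, -1.0, -0.0], [0.0, 0.0, -1.0]]
force: [1.5, -0.3, -0.9]
grip_width: 0.695
finger_force: 0.0
time_s: 13.88
tool_pos: [0.5081, -0.0862, 0.2064]
orientation: [[1.0, 0.002, 0.001], [0.002, -1.0, -0.0], [0.001, 0.0, -1.0]]
force: [-0.0, 0.0, 0.4]
grip_width: 0.698
finger_force: 0.0
[ 0.50878124 -0.08722653  0.20617277] 0.7035590739989424
```

View pics/w4.png

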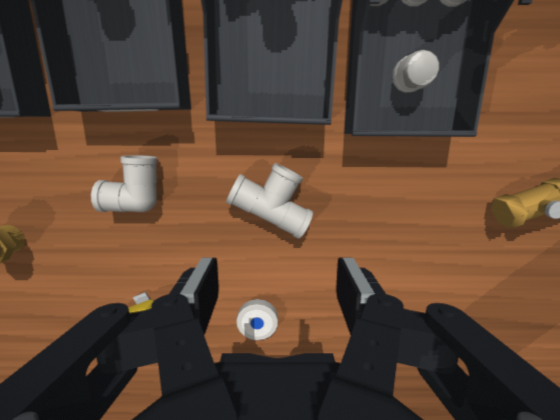

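The cap stands in its bin at (416,70). Tee: run ends (235,191) and (305,226), branch end (288,174). Elbow: upward leg end (140,160), left leg end (96,196), corner near (141,195).

```bash
python3 - <<'E'
from h import *
c=eyes.calibration('wrist'); im=cv2.imread('pics/w4.png'); g=cv2.cvtColor(im,cv2.COLOR_BGR2HSV); m=((g[...,1]<60)&(g[...,2]>75)).astype(np.uint8)
m[:145]=0;m[250:]=0;m[:,:80]=0;m[:,330:]=0
n,l,st,ce=cv2.connectedComponentsWithStats(m)
for i in range(1,n):
    if st[i,4]<500: continue
    v,u=np.nonzero(l==i); P=np.array([ray(c,a,b,.018)[:2] for a,b in zip(u,v)]).astype(np.float32)
    rc=cv2.minAreaRect(P*1000); print(st[i],'centroid',P.mean(0),'rect',rc)
for n,u,v in[('L',234,191),('R',305,227),('B',288,173),('C',269,208),('elU',140,157),('elL',94,196),('elC',141,195)]: print(n,ray(c,u,v,.018)[:2].round(4))
for n,u,v in[('tbinL',208,121),('tbinR',331,124),('ebinL',56,109),('ebinR',187,107)]: print(n,ray(c,u,v,.02)[:2].round(4))
E
```

```text
[  91  155   66   57 2717] centroid [0.51981705 0.07942516] rect ((523.7369995117188, 84.07743072509766), (78.74188995361328, 62.72697830200195), 89.93140411376953)
[ 226  163   87   75 3268] centroid [ 0.504775   -0.08217755] rect ((509.86260986328125, -86.48527526855469), (97.5650634765625, 65.59646606445312), 61.88501739501953)
L [ 0.5154 -0.0386]
R [ 0.473  -0.1191]
B [ 0.5354 -0.0989]
C [ 0.4957 -0.0776]
elU [0.5529 0.0619]
elL [0.5099 0.1191]
elC [0.5109 0.0661]
tbinL [ 0.59   -0.0147]
tbinR [ 0.5868 -0.1434]
ebinL [0.6021 0.1418]
ebinR [0.6038 0.0061]
```

```bash
python3 -m handwheel '[[[2.2,0.9,0],[0,0,0],-0.4],[[0,0,2],[0,0,0.122],-0.4],[[0,0,3],[0,0,0.122],-0.4],[[0,0,3],[0,0,0.122],-0.4],[[0,0,3],[0,0,0.122],-0.4],[[0,0,2],[0,0,0],-0.4],[[0,0,0],[0,0,0],-0.4],[[0,0,0],[0,0,0],-0.4]]'
python3 - <<'E'
from h import *
im,c=snap('wrist','w5'); s=r.state(); print(s['tool_pos'],np.array(s['orientation']).round(3).tolist())
E
```

```text
time_s: 14.6
tool_pos: [0.5303, -0.0972, 0.0745]
orientation: [[0.883, -0.469, -0.002], [-0.469, -0.883, -0.0], [-0.002, 0.001, -1.0]]
force: [0.3, -0.2, 0.5]
grip_width: 0.699
finger_force: 0.0
[ 0.53078192 -0.09712803  0.07560429] [[0.883, -0.469, -0.0], [-0.469, -0.883, -0.0], [0.0, 0.0, -1.0]]
```

View pics/w5.png

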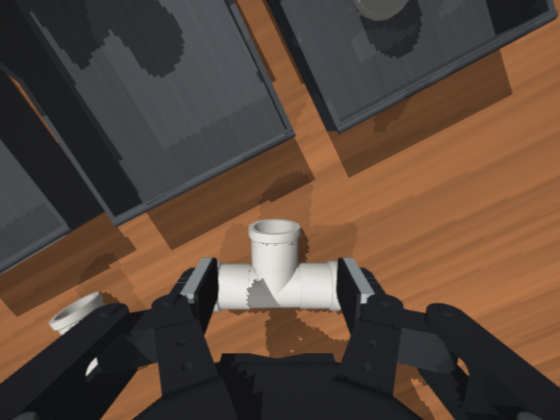

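The branch is vertical and centred between the fingers (u≈274), so I'm descending and gripping.

```bash
python3 -m handwheel '[[[0,0,3],[0,0,0],-0.4],[[0,0,2.5],[0,0,0],-0.4],[[0,0,1],[0,0,0],-0.4],[[0,0,0.4],[0,0,0],-0.4],[[0,0,0],[0,0,0],-0.4],[[0,0,0],[0,0,0],-0.4]]'
python3 -m handwheel '[[[0,0,0],[0,0,0],1],[[0,0,0],[0,0,0],1],[[0,0,0],[0,0,0],1],[[0,0,0],[0,0,0],1],[[0,0,0],[0,0,0],1],[[0,0,0],[0,0,0],1]]'
python3 -m handwheel '[[[0,0,-1],[0,0,0],1],[[0,0,-3],[0,0,0],1],[[0,0,-4],[0,0,0],1],[[0,0,-4],[0,0,-0.122],1],[[0,0,-2],[0,0,-0.122],1],[[0,0,0],[0,0,-0.122],1],[[0,0,0],[0,0,-0.122],1],[[0,0,0],[0,0,0],1],[[0,0,0],[0,0,0],1]]'
```

```text
time_s: 15.15
tool_pos: [0.5308, -0.0965, 0.0075]
orientation: [[0.883, -0.469, 0.001], [-0.469, -0.883, -0.0], [0.001, -0.0, -1.0]]
force: [0.6, -0.1, -0.3]
grip_width: 0.696
finger_force: 0.0
time_s: 15.65
tool_pos: [0.5308, -0.0963, 0.0077]
orientation: [[0.883, -0.469, 0.002], [-0.469, -0.883, -0.0], [0.002, -0.001, -1.0]]
force: [0.1, -0.4, 8.3]
grip_width: 0.396
finger_force: 58.6
time_s: 16.4
tool_pos: [0.53, -0.0963, 0.147]
orientation: [[1.0, -0.004, 0.001], [-0.004, -1.0, 0.0], [0.001, -0.0, -1.0]]
force: [0.3, -0.0, -1.1]
grip_width: 0.395
finger_force: 59.9
```

```bash
python3 -m handwheel '[[[3.5,-0.4,0],[0,0,0],1],[[3.5,-0.4,0],[0,0,0],1],[[3.5,-0.4,0],[0,0,0],1],[[2.6,-0.3,0],[0,0,0],1],[[0,0,0],[0,0,0],1],[[0,0,0],[0,0,0],1],[[0,0,0],[0,0,0],1]]'
python3 - <<'E'
from h import *
im,c=snap('wrist','w6'); s=r.state(); print(s['tool_pos'])
K=np.array([[c['fx'],0,c['cx']],[0,c['fy'],c['cy']],[0,0,1]])
for x in(-.055,0,.055): print([cv2.projectPoints(np.array([[.649+x,-.081+y,.003]]),c['rvec'],c['tvec'],K,None)[0].ravel().round().tolist() for y in(-.058,0,.058)])
E
```

```text
time_s: 16.98
tool_pos: [0.6599, -0.0812, 0.1456]
orientation: [[1.0, -0.002, -0.002], [-0.002, -1.0, -0.0], [-0.002, 0.0, -1.0]]
force: [-0.8, 0.2, -1.2]
grip_width: 0.398
finger_force: 59.9
[ 0.65965179 -0.08137333  0.14578296]
[[333.0, 267.0], [278.0, 267.0], [222.0, 268.0]]
[[336.0, 216.0], [277.0, 217.0], [219.0, 217.0]]
[[339.0, 160.0], [277.0, 160.0], [215.0, 160.0]]
```

View pics/w6.png

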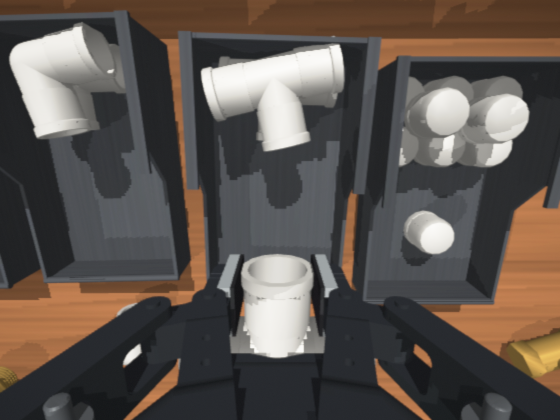

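The tee is held flat, centred over its bin (floor u ~215–340); the cap stands in its own bin. I'm lowering the tee.

```bash
python3 -m handwheel '[[[0,0,3],[0,0,0],1],[[0,0,4],[0,0,0],1],[[0,0,3],[0,0,0],1],[[0,0,2],[0,0,0],1],[[0,0,1],[0,0,0],1],[[0,0,0.3],[0,0,0],1],[[0,0,0],[0,0,0],1],[[0,0,0],[0,0,0],1],[[0,0,0],[0,0,0],1],[[0,0,0],[0,0,0],1],[[0,0,0],[0,0,0],1]]'
```

```text
time_s: 17.95
tool_pos: [0.6617, -0.0813, 0.0144]
orientation: [[1.0, -0.0, 0.002], [-0.0, -1.0, -0.0], [0.002, 0.0, -1.0]]
force: [-0.4, -0.6, -0.5]
grip_width: 0.398
finger_force: 59.9
```

```bash
python3 -m handwheel '[[[0,0,0.35],[0,0,0],1],[[0,0,0],[0,0,0],1],[[0,0,0],[0,0,0],1],[[0,0,0],[0,0,0],0],[[0,0,0],[0,0,0],-0.1],[[0,0,0],[0,0,0],-0.1],[[0,0,0],[0,0,0],-0.1],[[0,0,0],[0,0,0],-0.1],[[0,0,-1],[0,0,0],-0.1],[[0,0,-3],[0,0,0],-0.1],[[0,0,-4],[0,0,0],-0.1],[[0,0,-4],[0,0,0],-0.1]]'
python3 -m handwheel '[[[0,0,-4],[0,0,0],-0.4],[[-2.9,-2.9,0],[0,0,0],-0.4],[[-2.9,-2.9,0],[0,0,0],-0.4],[[-2.9,-2.9,0],[0,0,0],-0.4],[[-2.9,-2.9,0],[0,0,0],-0.4],[[0,-2.9,3],[0,0,0],-0.4],[[0,0,3],[0,0,0],-0.4],[[0,0,2],[0,0,0],-0.4],[[0,0,0],[0,0,0],-0.4],[[0,0,0],[0,0,0],-0.4]]'
python3 - <<'E'
from h import *
im,c=snap('wrist','w7'); s=r.state(); print(s['tool_pos'],np.array(s['orientation']).round(3).tolist())
E
```

```text
time_s: 18.95
tool_pos: [0.6604, -0.0811, 0.1309]
orientation: [[1.0, -0.0, -0.002], [-0.0, -1.0, 0.0], [-0.002, -0.0, -1.0]]
force: [0.8, -0.9, 0.8]
grip_width: 0.55
finger_force: 0.0
time_s: 19.78
tool_pos: [0.5448, 0.0637, 0.0898]
orientation: [[1.0, -0.0, -0.002], [-0.0, -1.0, -0.001], [-0.002, 0.001, -1.0]]
force: [-0.2, -0.8, 1.1]
grip_width: 0.7
finger_force: 0.0
[0.54548088 0.06349604 0.09060949] [[1.0, -0.001, 0.0], [-0.001, -1.0, -0.0], [0.0, 0.0, -1.0]]
```

View pics/w7.png

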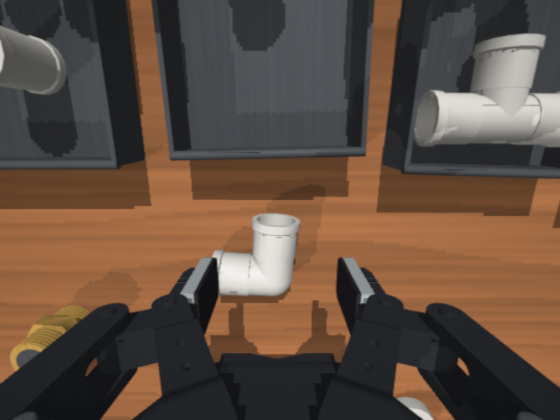

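The tee lies in its bin. The elbow's forward leg (u≈275) is centred between the fingers; I'm shifting 3 mm forward to clear the other leg, then gripping.

```bash
python3 -m handwheel '[[[0.3,0,3],[0,0,0],-0.4],[[0,0,3],[0,0,0],-0.4],[[0,0,1.5],[0,0,0],-0.4],[[0,0,0.8],[0,0,0],-0.4],[[0,0,0],[0,0,0],-0.4],[[0,0,0],[0,0,0],-0.4],[[0,0,0],[0,0,0],-0.4]]'
python3 -m handwheel '[[[0,0,0],[0,0,0],1],[[0,0,0],[0,0,0],1],[[0,0,0],[0,0,0],1],[[0,0,0],[0,0,0],1],[[0,0,0],[0,0,0],1],[[0,0,0],[0,0,0],1]]'
python3 -m handwheel '[[[0,0,-1],[0,0,0],1],[[0,0,-3],[0,0,0],1],[[0,0,-4],[0,0,0],1],[[0,0,-4],[0,0,0],1],[[0,0,-2],[0,0,0],1],[[0,0,0],[0,0,0],1],[[0,0,0],[0,0,0],1]]'
```

```text
time_s: 20.42
tool_pos: [0.5492, 0.0637, 0.0084]
orientation: [[1.0, -0.001, 0.002], [-0.001, -1.0, 0.0], [0.002, -0.0, -1.0]]
force: [0.1, 0.3, 0.9]
grip_width: 0.702
finger_force: 0.0
time_s: 20.92
tool_pos: [0.5489, 0.0639, 0.0082]
orientation: [[1.0, -0.0, 0.002], [-0.0, -1.0, 0.0], [0.002, -0.0, -1.0]]
force: [-1.6, -0.1, 11.2]
grip_width: 0.395
finger_force: 58.2
time_s: 21.5
tool_pos: [0.5487, 0.0639, 0.1488]
orientation: [[1.0, -0.0, 0.003], [-0.0, -1.0, 0.001], [0.003, -0.001, -1.0]]
force: [-0.4, 0.0, -0.2]
grip_width: 0.395
finger_force: 59.7
```

```bash
python3 -m handwheel '[[[3.5,0,0],[0,0,0],1],[[3.5,0,0],[0,0,0],1],[[3.5,0,0],[0,0,0],1],[[2.6,-0.1,0],[0,0,0],1],[[0,0,0],[0,0,0],1],[[0,0,0],[0,0,0],1],[[0,0,0],[0,0,0],1]]'
python3 - <<'E'
from h import *
im,c=snap('wrist','w8'); s=r.state(); print(s['tool_pos'])
K=np.array([[c['fx'],0,c['cx']],[0,c['fy'],c['cy']],[0,0,1]])
for x in(-.055,0,.055): print([cv2.projectPoints(np.array([[.664+x,.073+y,.003]]),c['rvec'],c['tvec'],K,None)[0].ravel().round().tolist() for y in(-.058,0,.058)])
E
```

```text
time_s: 22.08
tool_pos: [0.6775, 0.0647, 0.1451]
orientation: [[1.0, -0.0, -0.004], [-0.0, -1.0, -0.0], [-0.004, 0.0, -1.0]]
force: [-0.5, 0.2, -0.4]
grip_width: 0.395
finger_force: 59.7
[0.67741112 0.06469611 0.14558447]
[[325.0, 270.0], [270.0, 270.0], [214.0, 270.0]]
[[328.0, 219.0], [269.0, 219.0], [210.0, 219.0]]
[[330.0, 163.0], [268.0, 163.0], [207.0, 163.0]]
```

View pics/w8.png

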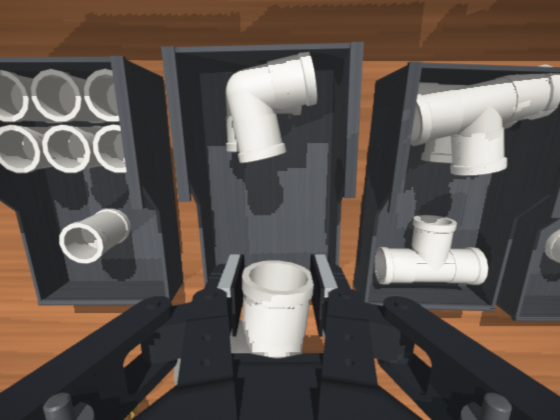

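The elbow is held centred over its bin (u≈272). The coupler stands and the tee lies flat in their bins. I'm lowering the elbow.

```bash
python3 -m handwheel '[[[0,0,3],[0,0,0],1],[[0,0,4],[0,0,0],1],[[0,0,3],[0,0,0],1],[[0,0,2],[0,0,0],1],[[0,0,1],[0,0,0],1],[[0,0,0.3],[0,0,0],1],[[0,0,0],[0,0,0],1],[[0,0,0],[0,0,0],1],[[0,0,0],[0,0,0],1],[[0,0,0],[0,0,0],1],[[0,0,0],[0,0,0],1]]'
```

```text
time_s: 23.05
tool_pos: [0.6797, 0.0649, 0.015]
orientation: [[1.0, -0.0, 0.002], [-0.0, -1.0, 0.0], [0.002, -0.0, -1.0]]
force: [0.9, -0.3, -0.6]
grip_width: 0.393
finger_force: 59.7
```

```bash
python3 -m handwheel '[[[0,0,0.35],[0,0,0],1],[[0,0,0],[0,0,0],1],[[0,0,0],[0,0,0],1],[[0,0,0],[0,0,0],0],[[0,0,0],[0,0,0],-0.1],[[0,0,0],[0,0,0],-0.1],[[0,0,0],[0,0,0],-0.1],[[0,0,0],[0,0,0],-0.1],[[0,0,-1],[0,0,0],-0.1],[[0,0,-3],[0,0,0],-0.1],[[0,0,-4],[0,0,0],-0.1],[[0,0,-4],[0,0,0],-0.1]]'
python3 -m handwheel '[[[0,0,-4],[0,0,0],-0.1],[[0,0,-4],[0,0,0],-0.1],[[-3.5,0,0],[0,0,0],-0.1],[[-3.5,0,0],[0,0,0],-0.1],[[-3.5,0,0],[0,0,0],-0.1],[[-3.5,0,0],[0,0,0],-0.1],[[-3.5,0,0],[0,0,0],-0.1],[[0,0,0],[0,0,0],-0.1],[[0,0,0],[0,0,0],-0.1],[[0,0,0],[0,0,0],-0.1]]'
python3 - <<'E'
from h import *
im,c=snap('wrist','w9'); s,_=snap('side','s9')
o=np.vstack([im[:300],s[80:340]]);cv2.imwrite('pics/fin.png',o[:,:,::-1])
E
```

```text
time_s: 24.05
tool_pos: [0.6784, 0.0647, 0.1313]
orientation: [[1.0, -0.0, -0.002], [-0.0, -1.0, -0.0], [-0.002, 0.0, -1.0]]
force: [1.4, -1.6, -0.7]
grip_width: 0.546
finger_force: 0.0
time_s: 24.88
tool_pos: [0.5052, 0.065, 0.2112]
orientation: [[1.0, -0.0, 0.002], [-0.0, -1.0, 0.0], [0.002, -0.0, -1.0]]
force: [0.5, -0.1, 0.9]
grip_width: 0.553
finger_force: 0.0
```

View pics/fin.png

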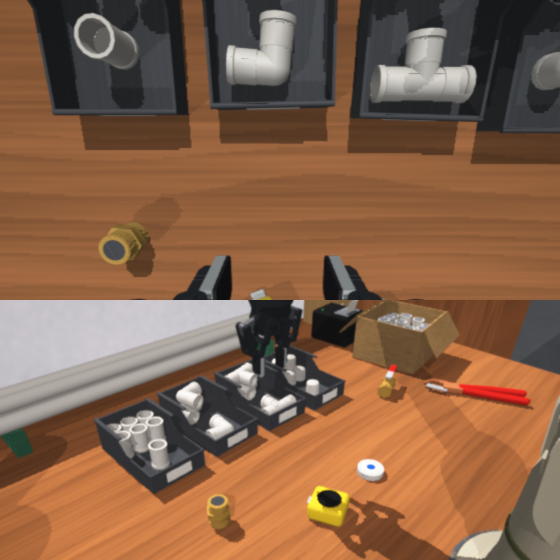

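All four fittings sit properly in their bins (coupler and cap standing, elbow and tee flat), and the brass parts haven't moved.

```bash
python3 -c "
from rig import job
print(job.hand_in())"
```

```text
the job is handed in; nothing more can be done
None
```

I put all four white fittings away on the clear floor of their own bins, coupler and cap standing, elbow and tee flat, left the brass valve and nipple where they were, and handed the job in at about 25 s; the hand-in gave no verdict.

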